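# Load the casting ring and draw the stop pin

## Robot

A 6-joint arm with a two-finger parallel gripper is mounted at the origin on a cart in front of the work surface, level with it; the furniture and walls round the work are solid. World frame = base frame: x ahead of the robot, y to its left, z up, the work surface at z = 0. Lengths are in m, angles in rad, forces in N, time in s.
With the tool pointing down it reaches from about 0.325 to 1 m from the base axis. Payload 5.1 kg.
Tool frame: the origin (TCP) lies at the very end of the fingers, on their centre line; the grasp point (between the pads) lies robot.grasp_offset behind it (robot.grasp_offset is the distance from the TCP to the grasp point, in m); z points along the fingers, y is the line along which they close (so a half turn about z gives the same grasp; the last joint's range is limited). The gripper opens to 85 mm and grips with 20 to 120 N. Pads are 22 mm wide; open, the fingers measure 114 mm over their backs; the gripper's body (76 mm by 85 mm) begins 54 mm behind the grasp point. The pads swing forward as they close: fully open they stand 13 mm farther back than shut.
Start: joints at [1.069, 0.124, 1.65, -0, 1.367, -0.083], TCP at [0.264, 0.594, 0.21] pointing down, gripper open.
Joint ranges: [-2.61, 2.61], [-1.02, 2.33], [0.03, 2.71], [-1.35, 4.49], [0.32, 2.68], [-2.91, 2.91]. Speed limits (rad/s): [2.57, 2.57, 3.14, 3.14, 3.14, 3.14].

## Interface

Orientations are given as [roll, pitch, yaw] about the fixed x, y, z axes, in that order (R = Rz(yaw) Ry(pitch) Rx(roll)).
In Python, from rig import robot gives the robot as it stands. The module is installed in compiled form; this text tells all that it offers.
- The arm moves only by the tool apply_moves, never from a script. Its argument "plan" is a list of rows, each a list of 3 entries, a list of its own where there are three numbers: the shift along the world's x, y, z in cm, then the turn, a rotation vector about the world's x, y, z in units of 10 degrees (1.0 is 10 degrees), then the closure, from 0 (fully open) to 1 (shut). A call has 1 to 20 rows; each row shifts and turns the commanded pose from where the row before left it; what a row does not reach is not made up. A row lasts 1/8 s, in which the tool goes at most 62.5 mm and 10.7 degrees, less where a joint would pass 70% of its speed; a pose out of reach is approached as far as the arm can. A call with a gripper value outside its range is refused whole. The fingers move at their own pace and stop on an object; the grip force is fixed at half the most. Time passes only in rows, so rows that do not move let the fingers close. It gives the time, the measured TCP pose, the force, the opening and the grip force at its end, in the units of the state.
- robot.get_obs(): the state, without advancing time (a new reading comes with each control period).
- robot.capture(name): name is "side" or "top" or "wrist"; returns (picture, depth): 400x640x3 uint8, red, green, blue; 400x640 float32, m along the optical axis (not along the pixel's ray), 0 where there is no reading.
- robot.camera_params(name): a dict with "fx", "fy", "cx", "cy" (pixels), "R" (3x3) and "t" (3): a world point X has camera coordinates R X + t; the wrist camera has in their place "hand_eye" (4x4, takes a point from camera to tool coordinates, whose origin is the TCP and whose axes are the flange's). Camera axes: x right, y down, z forward; pixel columns grow to the right and rows downward; lengths in m; the calibration is good to about 2 mm. A picture is of the moment at which its call begins: read the wrist's pose just before it. camera_params takes no time and is no camera call.
- robot.hand_in(): hands the job in; it is judged then, once.
The state is a dict: "clock": time; "joint_positions": joint angles; "joint_velocities": joint speeds; "tau": joint torques, N m; "ee_pos": TCP position; "orientation": TCP orientation; "force": force on the tool from outside, world axes, zero at the start; "ft_torque": the same for the moment, N m; "opening": finger opening in m; "gripper_force": force on a finger pad.
Only numpy, scipy, OpenCV 4.12 (cv2) and the standard library are available. Lean on these libraries where they do the work, as an engineer would, in place of code of your own. Each camera call takes 0.05 s, during which the arm holds its last target. There are 200 camera calls.

## Task

Get the centrifugal casting machine ready for winding: lay the smaller of the two casting rings on the rails of the arm's cradle, its funnel mouth facing the crucible, and let go of it. Then take the stop pin by its knob, draw it straight up out of its boss, without forcing it sideways, until the groove round it comes level with the top of the boss, and finish holding it right there so that a colleague can swing the wound arm against it. Leave the larger ring, the plaster cone, the tweezers and the little plaster cast where they are.

Things in the scene. Friction and masses are not known exactly. Their poses are not given: they have to be found in the camera images.
- small_ring: The smaller casting ring: steel sleeve filled with plaster, a cylinder 50 mm in diameter, 56 mm long, 0.26 kg, lying on its side on the tray, in either of its two places. Origin in its middle; x lies along the cylinder and points out of the end with the funnel mouth (a conical hollow in the plaster). At the other end 5 mm of bare plaster, 46 mm wide, stick out of the sleeve.
- small_ring_mouth (a point): Centre of the small ring's funnel-mouth end, 28 mm from its origin along its x axis.
- large_ring: The larger casting ring, the same make, 62 mm in diameter and 74 mm long, too long for the cradle; it lies beside the small one. Origin in its middle, x towards its mouth. To be left alone.
- ring_tray: Ribbed pale ceramic tray, 100 x 164 mm, 8 mm thick, fixed. Origin at its underside's centre; the rings lie along its x axis at y = +44 and -44 mm, each between two half-round ribs. The small ring's axis is 33 mm, the large one's 40 mm above the bench.
- bore_mouth (a point): Centre of the top of the casting machine's boss (steel, 28 mm wide, 60 mm above the bench), whose upright bore, 13 mm wide and 60 mm deep, holds the 12 mm stop pin. Axes of the machine's base: z up, x from the boss to the machine's column, 95 mm away, on which the arm turns. The spring housing round the column is 56 mm in radius, 64 mm high.
- stop_pin: Steel stop pin, 0.12 kg, loose in its bore: only the hand keeps it up. Origin under its shoulder (20 mm wide, 3 mm thick), which first sits on the boss; z along the pin, up. Round knob 22 mm wide from 13 to 33 mm above the origin; rod 12 mm wide, 58 mm long below, with a groove 30 mm below the origin. Close the fingers across the line from pin to column, clear of the machine.
- cradle (a point): Where the small ring's middle must lie, 136 mm from the column on the arm, 139 mm above the bench. z up, x outward along the arm; the crucible (white cup) is on the -x side. Two 8 mm rails at y = +-14 mm, between a low inner plate (top 132 mm up) and an end plate (168 mm up, 46 mm wide), 64 mm apart; beam top 110 mm up, 26 mm wide. The arm turns on its column against 0.8 N m.
- cone: Plaster cone standing on the bench, 36 mm wide, 73 mm high, loose; origin at its foot. To be left alone.
- tweezer: Steel tweezers lying on the bench, 136 x 17 x 8 mm, loose; origin at the underside's middle. To be left alone.
- cast: Plaster dental cast on the bench under the arm's reach, 54 x 68 x 35 mm, loose; origin at the underside's middle. To be left alone.
Mind the look-alikes: they are no part of the job. Leave any blue look-alike of the stop_pin alone.

How it is judged:
On the way:
1. the small ring lies on the cradle's rails, mouth towards the crucible, let go, while the pin is still down (x of small_ring in the frame of cradle between -0.006 and 0.006 m and y of small_ring in the frame of cradle between -0.003 and 0.003 m and z of small_ring in the frame of cradle between -0.003 and 0.003 m and x of small_ring_mouth in the frame of cradle below -0.015 m and angle between the x axis of small_ring and the x axis of cradle, either way round below 0.08 rad and contact force between the fingers and small_ring below 0.1 N and linear speed of small_ring below 0.02 m/s and z of stop_pin in the frame of bore_mouth below 0.005 m), for 0.3 s.
At the end, for the whole second after the job is handed in: The small ring lies free on the cradle's rails, mouth inward (6 mm along, 3 mm across and in height, 0.08 rad); the fingers hold the stop pin still (over 2 N) 30 +-4.5 mm above its seat, in line with its bore (3 mm, 0.06 rad), pressing on the boss under 15 N (x of small_ring in the frame of cradle between -0.006 and 0.006 m and y of small_ring in the frame of cradle between -0.003 and 0.003 m and z of small_ring in the frame of cradle between -0.003 and 0.003 m and x of small_ring_mouth in the frame of cradle below -0.015 m and angle between the x axis of small_ring and the x axis of cradle, either way round below 0.08 rad and contact force between the fingers and small_ring below 0.1 N and linear speed of small_ring below 0.02 m/s and z of stop_pin in the frame of bore_mouth between 0.0255 and 0.0345 m and horizontal distance between stop_pin and bore_mouth below 0.003 m and angle between the z axis of stop_pin and the z axis of bore_mouth, either way round below 0.06 rad and contact force between the fingers and stop_pin above 2 N and contact force between stop_pin and casting_machine below 15 N and linear speed of stop_pin below 0.01 m/s); the arm keeps its last pose, push and grip.
It fails at once if the stop pin is forced against its bore with more than 40 N (contact force between stop_pin and casting_machine above 40 N).
It fails at once if the stop pin is drawn far past its groove (over 45 mm) (z of stop_pin in the frame of bore_mouth above 0.045 m).
It fails at once if the large ring is moved by more than 20 mm (distance of large_ring from where it was at the start of the episode above 0.02 m).
It fails at once if the cone, the tweezers or the plaster cast is moved by more than 20 mm (distance of any of cone, tweezer, cast from where it was at the start of the episode above 0.02 m).
It also fails if it takes over 54 s, if anything falls off the work surface, if the arm or the gripper's body presses on something with over 40 N, if the wrist force passes 120 N, or if a joint passes its speed limit or range.

## Working session

There is one attempt and no reset: what is moved stays moved. The work goes in short steps, Python scripts to look and compute and a tool call to move; the robot and the scene stay as the last step left them, time stands still between calls to the robot, and variables do not carry over. Pictures are saved under pics/ and viewed, at most 10 in all, crops included, and the job is handed in when it is done.

Besides the shell and the picture viewer there is one more tool, called after "Request:" by a JSON object that holds its "method" and its "body". apply_moves: Moves the arm, as the interface text tells. Its arguments: {"type":"object","properties":{"plan":{"type":"array","items":{"type":"array"}}},"required":["plan"]}

```bash
mkdir -p pics; cat > h.py <<'E'
import numpy as np, cv2
from rig import robot
def cap(n):
    im,d=robot.capture(n); np.savez(f'{n}.npz',im=im,d=d); return im,d
def world(n,d):
    p=robot.camera_params(n); v,u=np.mgrid[0:400,0:640]
    P=np.stack([(u-p['cx'])/p['fx']*d,(v-p['cy'])/p['fy']*d,d],-1)
    W=(P-np.array(p['t']))@np.array(p['R']); W[d==0]=np.nan; return W
E
python3 - <<'E'
from h import *
for n in('side','top'):
    im,d=cap(n); np.save(n+'W.npy',world(n,d)); cv2.imwrite(f'pics/{n}0.png',im[...,::-1])
    p=robot.camera_params(n); print(n,p['fx'],np.round(-np.array(p['R']).T@p['t'],3))
print(robot.grasp_offset,robot.get_obs())
E
```

```text
side 421.1660988479037 [0.061 0.613 0.461]
top 393.2692699815291 [ 0.32  -0.046  0.93 ]
0.0187 {'clock': 0.1, 'joint_positions': array([ 1.06940609e+00,  1.24459028e-01,  1.65156291e+00, -3.96929379e-07,
        1.36748797e+00, -8.25901327e-02]), 'joint_velocities': array([-0.00141433, -0.00174351, -0.0027075 ,  0.00100217,  0.00065115,
        0.00126925]), 'tau': array([ 1.34860948e-04, -4.24930608e+01, -3.66653538e+01, -1.08069587e-04,
        3.84755331e-03,  2.27993432e-06]), 'ee_pos': array([0.26406305, 0.59328759, 0.20834853]), 'orientation': array([-3.13968191e+00, -1.57778626e-04,  2.72279248e+00]), 'force': array([-4.22061805e-01,  2.53099788e-01,  1.39347173e-04]), 'ft_torque': array([ 0.00100266, -0.01811107,  0.04852818]), 'gripper_force': 0.0, 'opening': 0.085487984560451}
```

View pics/top0.png

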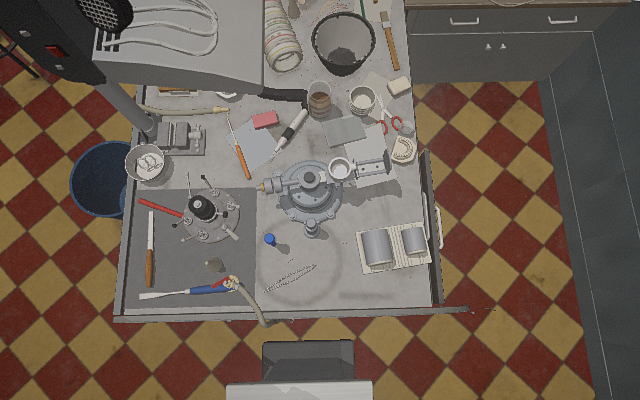

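View pics/side0.png

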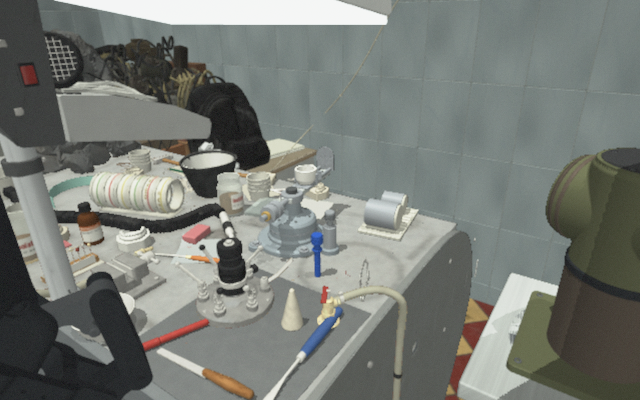

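Candidates seen in the top view:
- **Rings:** small ring at (413,240), large ring at (377,247).
- **Pins:** steel pin in its boss at (312,228). The blue look-alike is at (270,240).
- **Arm:** crucible at (341,170), cradle at about (372,170).

I'll check these in a close crop and measure.

```bash
python3 - <<'E'
from h import *
a=np.load('top.npz'); im=a['im']; W=np.load('topW.npy')
c=cv2.resize(im[130:280,250:450],None,fx=4,fy=4,interpolation=cv2.INTER_CUBIC); cv2.imwrite('pics/c1.png',c[...,::-1])
for u,v in [(413,240),(377,247),(312,223),(312,228),(310,180),(341,170),(362,170),(372,168),(385,160),(395,235),(400,290),(403,150),(270,240),(290,280)]: print(u,v,np.round(W[v,u],3))
E
```

```text
413 240 [ 0.447 -0.26   0.057]
377 247 [ 0.432 -0.177  0.068]
312 223 [ 0.484 -0.036  0.094]
312 228 [ 0.475 -0.035  0.084]
310 180 [ 0.572 -0.033  0.125]
341 170 [ 0.594 -0.101  0.121]
362 170 [ 0.597 -0.148  0.108]
372 168 [ 0.601 -0.17   0.111]
385 160 [ 0.612 -0.196  0.129]
395 235 [nan nan nan]
400 290 [nan nan nan]
403 150 [ 0.676 -0.263  0.023]
270 240 [0.45  0.055 0.092]
290 280 [ 0.37   0.019 -0.001]
```

View pics/c1.png

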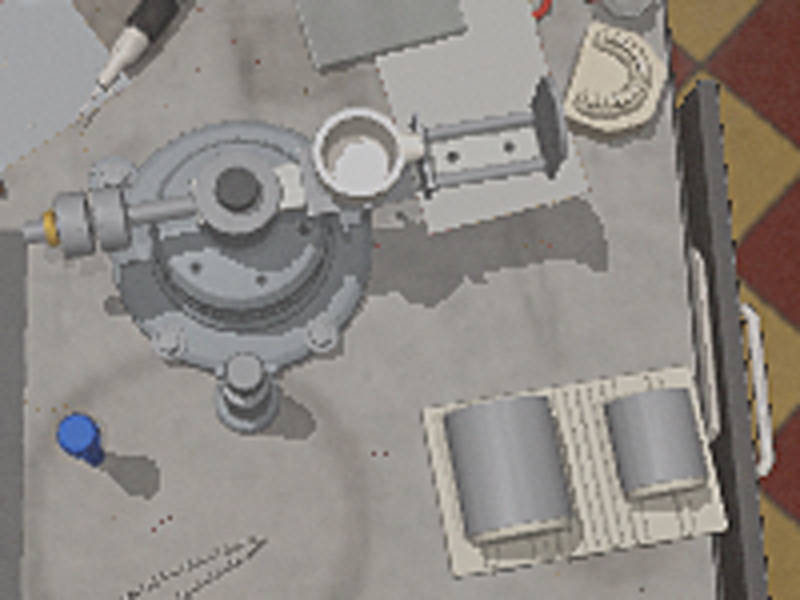

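The crop shows:
- **Small ring:** right slot, crop (655,440), with a pale band at its near end.
- **Large ring:** crop (510,470).
- **Steel pin:** crop (247,375); the blue decoy is at (80,435).
- **Cradle:** rails from crop (428,140) to (545,125), with the end plate at (548,125).

The mouth end is still unclear, so I'll get a wrist view from over there.

```bash
python3 - <<'E'
from h import *
W=np.load('topW.npy'); im=np.load('top.npz')['im']
def sel(u0,u1,v0,v1,z0,z1):
    S=W[v0:v1,u0:u1].reshape(-1,3); return S[(S[:,2]>z0)&(S[:,2]<z1)]
def box(n,S):
    r=cv2.minAreaRect(S[:,:2].astype(np.float32)); print(n,len(S),np.round(r[0],4),np.round(r[1],4),round(r[2],1),'z',np.round(np.percentile(S[:,2],[5,50,98]),4))
box('small',sel(398,432,220,262,.035,.07)); box('large',sel(358,397,222,270,.045,.08))
box('endplate',sel(378,396,145,180,.14,.19)); box('rails',sel(352,390,150,185,.112,.123))
box('cup',sel(322,356,150,182,.13,.2));box('coltop',sel(295,325,160,195,.115,.2))
box('knob',sel(303,322,215,232,.085,.1)); box('boss',sel(300,325,225,242,.05,.066))
box('beam',sel(357,386,155,180,.105,.1115))
box('blue',sel(260,280,230,250,.08,.11))
S=W[180:290,425:450]; print('wall z',np.round(np.nanmax(S[...,2]),3)); k=S.reshape(-1,3);k=k[k[:,2]>.03];print(np.round(k[:,1].max(),3),np.round(np.median(k,0),3))
print(robot.camera_params('wrist'))
E
```

```text
small 542 [ 0.4484 -0.2673] [0.056  0.0502] 8.0 z [0.0408 0.0542 0.0599]
large 908 [ 0.4346 -0.1796] [0.0744 0.0603] 8.2 z [0.0508 0.0664 0.0727]
endplate 98 [ 0.6067 -0.1985] [0.0457 0.0051] 8.6 z [0.1425 0.1572 0.1683]
rails 259 [ 0.6001 -0.161 ] [0.0436 0.0797] 9.2 z [0.1125 0.117  0.1205]
cup 290 [ 0.5907 -0.1012] [0.0584 0.0555] 87.8 z [0.1317 0.1458 0.1492]
coltop 156 [ 0.5806 -0.0312] [0.039  0.0434] 88.7 z [0.1152 0.1223 0.1261]
knob 83 [ 0.4855 -0.0322] [0.0197 0.0199] 88.9 z [0.0889 0.0927 0.0959]
boss 42 [ 0.4792 -0.0326] [0.027  0.0138] 88.4 z [0.0533 0.0598 0.0633]
beam 197 [ 0.5997 -0.1677] [0.0269 0.061 ] 8.1 z [0.1077 0.1098 0.1114]
blue 90 [0.454  0.0576] [0.0205 0.0215] 71.2 z [0.0857 0.0904 0.0939]
wall z 0.052
-0.286 [ 0.432 -0.289  0.048]
{'fx': 327.5739204206383, 'fy': 327.5739204206383, 'cx': 319.57398714236405, 'cy': 197.53825325283893, 'hand_eye': array([[-2.42476457e-04, -9.48726442e-01, -3.16098212e-01,
         8.07773458e-02],
       [ 9.99999825e-01, -5.94623092e-05, -5.88623859e-04,
        -7.59698519e-04],
       [ 5.39647090e-04, -3.16098299e-01,  9.48726290e-01,
        -1.64735666e-01],
       [ 0.00000000e+00,  0.00000000e+00,  0.00000000e+00,
         1.00000000e+00]])}
```

Request:
{"method": "apply_moves", "body": {"plan": [[[0.6,-2.8,0],[0,0,0.2],0.25],[[1.2,-5.6,0],[0,0,0.2],0.25],[[1.2,-5.6,0],[0,0,0.2],0.25],[[1.2,-5.6,0],[0,0,0.2],0.25],[[1.2,-5.6,0],[0,0,0.2],0.25],[[1.2,-5.6,0],[0,0,0.2],0.25],[[1.2,-5.6,0],[0,0,0.2],0.25],[[1.2,-5.6,0],[0,0,0.2],0.25],[[1.2,-5.6,0],[0,0,0.2],0.25],[[1.2,-5.6,0],[0,0,0.2],0.25],[[1.2,-5.6,0],[0,0,0.2],0.25],[[1.2,-5.6,0],[0,0,0.2],0.25],[[1.2,-5.6,0],[0,0,0.2],0.25],[[1.2,-5.6,0],[0,0,0.2],0.25],[[1.2,-5.6,0],[0,0,0.2],0.25],[[0.3,-2.8,0],[0,0,0.2],0.25],[[0,0,0],[0,0,0],0.25]]}}

```text
clock: 2.22
ee_pos: [0.4409, -0.2475, 0.2088]
orientation: [3.14, -0.001, -3.005]
force: [0.3, -0.1, 1.1]
opening: 0.064
gripper_force: 0.0
```

```bash
cat >> h.py <<'E'
from scipy.spatial.transform import Rotation as Ro
def wrist():
    for _ in range(1): o=robot.get_obs()
    im,d=cap('wrist'); p=robot.camera_params('wrist'); H=p['hand_eye']
    v,u=np.mgrid[0:400,0:640]
    P=np.stack([(u-p['cx'])/p['fx']*d,(v-p['cy'])/p['fy']*d,d],-1)@H[:3,:3].T+H[:3,3]
    W=P@Ro.from_euler('xyz',o['orientation']).as_matrix().T+o['ee_pos']; W[d==0]=np.nan; return im,W,o
E
python3 - <<'E'
from h import *
im,W,o=wrist(); np.save('w1W.npy',W); cv2.imwrite('pics/w1.png',im[...,::-1]); print(o['clock'],o['ee_pos'],o['orientation'],o['opening'])
E
```

```text
2.225 [ 0.44090483 -0.2474828   0.20876234] [ 3.14033434e+00 -1.25853111e-03 -3.00507549e+00] 0.06404628024928129
```

View pics/w1.png

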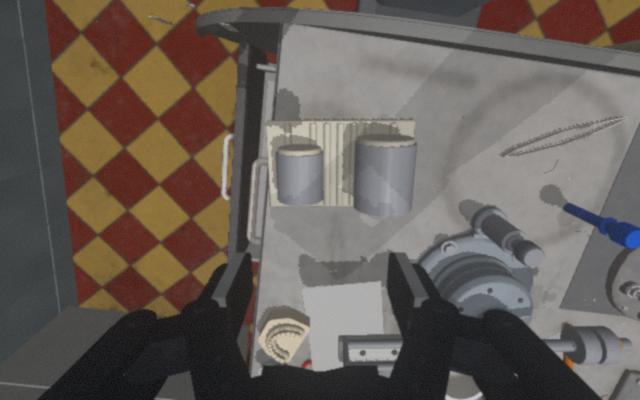

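Wrist view: small ring at (299,175) and large ring at (385,175), each with a pale strip at its near (image-top) end. Enlarging to tell the mouth from bare plaster.

```bash
python3 - <<'E'
from h import *
im=np.load('wrist.npz')['im']; W=np.load('w1W.npy')
c=cv2.resize(im[125:225,265:425],None,fx=5,fy=5,interpolation=cv2.INTER_CUBIC); cv2.imwrite('pics/c2.png',c[...,::-1])
for v in range(136,212,3): print(v,*[np.round(W[v,u],3) for u in(300,386)])
E
```

```text
136 [ 0.413 -0.274  0.008] [ 0.397 -0.185  0.034]
139 [ 0.416 -0.274  0.008] [ 0.398 -0.189  0.054]
142 [ 0.419 -0.273  0.009] [ 0.399 -0.192  0.069]
145 [ 0.42  -0.272  0.025] [ 0.401 -0.191  0.069]
148 [ 0.42  -0.271  0.043] [ 0.404 -0.191  0.069]
151 [ 0.42  -0.271  0.055] [ 0.407 -0.191  0.071]
154 [ 0.423 -0.27   0.056] [ 0.409 -0.19   0.07 ]
157 [ 0.426 -0.27   0.058] [ 0.412 -0.19   0.071]
160 [ 0.428 -0.269  0.06 ] [ 0.415 -0.189  0.071]
163 [ 0.432 -0.269  0.058] [ 0.418 -0.188  0.07 ]
166 [ 0.435 -0.269  0.058] [ 0.421 -0.188  0.07 ]
169 [ 0.437 -0.268  0.059] [ 0.424 -0.187  0.07 ]
172 [ 0.441 -0.268  0.058] [ 0.427 -0.187  0.07 ]
175 [ 0.444 -0.268  0.058] [ 0.429 -0.186  0.071]
178 [ 0.447 -0.267  0.059] [ 0.432 -0.186  0.071]
181 [ 0.449 -0.267  0.06 ] [ 0.435 -0.185  0.071]
184 [ 0.452 -0.266  0.06 ] [ 0.438 -0.185  0.072]
187 [ 0.456 -0.266  0.058] [ 0.441 -0.184  0.071]
190 [ 0.459 -0.266  0.058] [ 0.444 -0.183  0.071]
193 [ 0.462 -0.265  0.058] [ 0.447 -0.183  0.071]
196 [ 0.465 -0.265  0.059] [ 0.45  -0.182  0.072]
199 [ 0.468 -0.265  0.059] [ 0.453 -0.181  0.07 ]
202 [ 0.472 -0.264  0.058] [ 0.455 -0.181  0.072]
205 [ 0.475 -0.264  0.058] [ 0.459 -0.18   0.071]
208 [ 0.5   -0.264  0.   ] [ 0.462 -0.179  0.071]
211 [ 0.504 -0.264  0.   ] [ 0.465 -0.179  0.071]
```

View pics/c2.png

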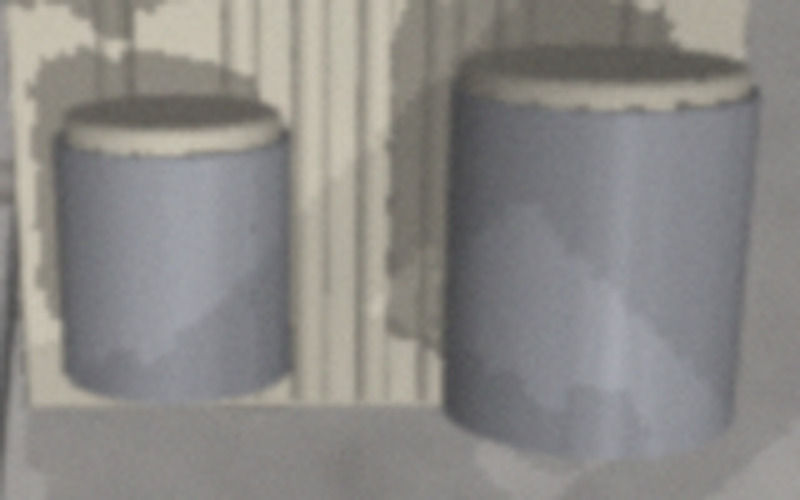

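Bare, narrower plaster shows at the near end, so the small ring's mouth is its far (+x) end. I'll grasp at yaw about 8° and turn +90° for the cradle. First, a look at the cradle on the way round.

Request:
{"method": "apply_moves", "body": {"plan": [[[1.6,0.9,0.6],[0,0,-1],0.25],[[1.6,0.9,0.6],[0,0,-1],0.25],[[1.6,0.9,0.6],[0,0,-1],0.25],[[1.6,0.9,0.6],[0,0,-1],0.25],[[1.6,0.9,0.6],[0,0,-1],0.25],[[1.6,0.9,0.6],[0,0,-1],0.25],[[1.6,0.9,0.6],[0,0,-1],0.25],[[1.6,0.9,0],[0,0,-1],0.25],[[1.6,0.9,0],[0,0,-1],0.25],[[0,0,0],[0,0,0],0.25],[[0,0,0],[0,0,0],0.25]]}}

```text
clock: 3.65
ee_pos: [0.5847, -0.1644, 0.2514]
orientation: [-3.141, -0.0, 1.714]
force: [0.5, 0.9, -0.1]
opening: 0.064
gripper_force: 0.0
```

```bash
python3 - <<'E'
from h import *
W=np.load('w1W.npy').reshape(-1,3)
k=W[(W[:,1]<-.298)&(W[:,1]>-.36)&(W[:,0]>.39)&(W[:,0]<.5)]
for y in np.arange(-.36,-.298,.01):
    q=k[(k[:,1]>=y)&(k[:,1]<y+.01)]; print(round(y,3),len(q),np.round(q[:,2].max(),3) if len(q) else '')
im,W,o=wrist(); np.save('w2W.npy',W); cv2.imwrite('pics/w2.png',im[...,::-1]); print(o['clock'],o['ee_pos'],o['orientation'])
E
```

```text
-0.36 38 -0.359
-0.35 20 -0.082
-0.34 162 -0.08
-0.33 60 -0.081
-0.32 1554 0.316
-0.31 5728 0.317
-0.3 843 0.3
3.65 [ 0.58473657 -0.16444012  0.25141435] [-3.14100084e+00 -1.32669056e-04  1.71384819e+00]
```

View pics/w2.png

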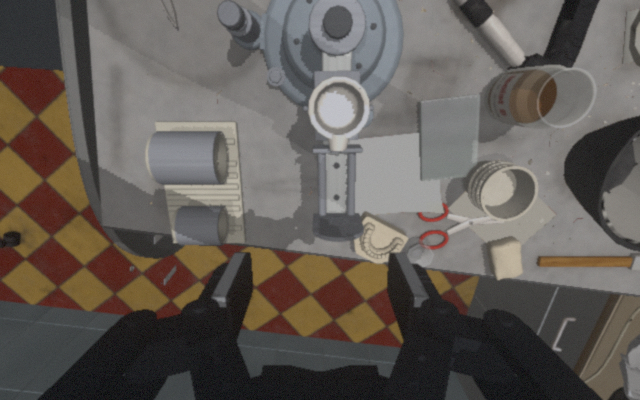

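The cradle is at (337,185), with rails at about x=323 and x=350. The end plate is at (338,225) and the cup at (340,105). Fitting these, plus the pin and boss, from depth.

```bash
python3 - <<'E'
from h import *
W1=np.load('w1W.npy').reshape(-1,3)
k=W1[(W1[:,1]<-.298)&(W1[:,1]>-.34)&(W1[:,0]>.39)&(W1[:,0]<.5)&(W1[:,2]<.1)]
for y in np.arange(-.34,-.298,.01):
    q=k[(k[:,1]>=y)&(k[:,1]<y+.01)]; print(round(y,3),len(q),np.round(np.percentile(q[:,2],99),3) if len(q) else '')
W=np.load('w2W.npy')
def box(n,u0,u1,v0,v1,z0,z1):
    S=W[v0:v1,u0:u1].reshape(-1,3); S=S[(S[:,2]>z0)&(S[:,2]<z1)]
    r=cv2.minAreaRect(S[:,:2].astype(np.float32)); print(n,len(S),np.round(r[0],4),np.round(r[1],4),round(r[2],1),'z',np.round(np.percentile(S[:,2],[2,50,98]),4),np.round(S.min(0),4),np.round(S.max(0),4))
box('endtop',305,372,205,245,.155,.19); box('endall',305,372,205,245,.125,.19)
box('rails+',305,370,160,206,.1125,.125); box('beam',325,350,155,210,.105,.1115); box('col',305,370,0,50,.12,.2);box('colz',305,370,0,50,.125,.127)
box('cup',305,375,70,145,.14,.2); box('knob',210,265,0,50,.085,.11); box('boss',210,265,0,50,.055,.064)
box('inner',305,370,140,162,.123,.14)
for v in range(138,244,4): print(v,*[np.round(W[v,u],3) for u in(324,337,351)])
E
```

```text
-0.34 162 -0.081
-0.33 60 -0.081
-0.32 46 0.01
-0.31 709 0.01
-0.3 157 0.01
endtop 437 [ 0.606  -0.2004] [0.0418 0.0049] 8.9 z [0.1554 0.1628 0.1687] [ 0.5851 -0.2055  0.155 ] [ 0.627  -0.195   0.1698]
endall 1091 [ 0.6063 -0.2003] [0.0452 0.005 ] 9.0 z [0.1262 0.1506 0.1683] [ 0.5836 -0.2063  0.125 ] [ 0.6284 -0.1946  0.1698]
rails+ 758 [ 0.6012 -0.1671] [0.0353 0.0451] 8.3 z [0.1149 0.1177 0.1195] [ 0.5807 -0.1919  0.1126] [ 0.6213 -0.1426  0.1205]
beam 1084 [ 0.6015 -0.1687] [0.0199 0.0549] 8.5 z [0.1089 0.1104 0.1114] [ 0.5876 -0.1971  0.108 ] [ 0.6152 -0.1403  0.1115]
col 761 [ 0.5801 -0.033 ] [0.0229 0.0229] 27.4 z [0.1219 0.1242 0.1257] [ 0.5685 -0.0446  0.1201] [ 0.5917 -0.021   0.1266]
colz 101 [ 0.5801 -0.0325] [0.0196 0.0209] 71.5 z [0.125  0.1253 0.1263] [ 0.5697 -0.0432  0.125 ] [ 0.5914 -0.0216  0.1266]
cup 1396 [ 0.591 -0.099] [0.0495 0.0506] 51.5 z [0.141 0.147 0.149] [ 0.5658 -0.1276  0.14  ] [ 0.6147 -0.0732  0.1504]
knob 593 [ 0.4857 -0.0347] [0.022  0.0213] 75.1 z [0.0869 0.0928 0.0947] [ 0.4747 -0.0456  0.0851] [ 0.4963 -0.0238  0.0953]
boss 282 [ 0.489  -0.0368]
[... 1485 characters left out ...]
0.118] [ 0.606 -0.192  0.11 ] [ 0.619 -0.187  0.118]
210 [ 0.593 -0.195  0.118] [ 0.607 -0.196  0.111] [ 0.619 -0.191  0.118]
214 [ 0.594 -0.2    0.117] [ 0.607 -0.198  0.117] [ 0.62  -0.195  0.119]
218 [ 0.594 -0.201  0.126] [ 0.606 -0.198  0.128] [ 0.619 -0.196  0.127]
222 [ 0.594 -0.201  0.135] [ 0.606 -0.199  0.136] [ 0.619 -0.197  0.136]
226 [ 0.594 -0.201  0.144] [nan nan nan] [ 0.618 -0.197  0.145]
230 [ 0.594 -0.201  0.154] [ 0.605 -0.199  0.154] [ 0.617 -0.197  0.153]
234 [ 0.594 -0.2    0.162] [ 0.605 -0.199  0.162] [ 0.616 -0.197  0.162]
238 [ 0.594 -0.203  0.165] [ 0.604 -0.2    0.169] [ 0.616 -0.2    0.165]
242 [ 0.608 -0.286  0.001] [ 0.626 -0.284  0.001] [ 0.646 -0.281  0.001]
```

Request:
{"method": "apply_moves", "body": {"plan": [[[-1.5,-1.1,0],[0,0,-1],0.25],[[-1.5,-1.1,0],[0,0,-1],0.25],[[-1.5,-1.1,0],[0,0,-1],0.25],[[-1.5,-1.1,-2.3],[0,0,-1],0.25],[[-1.5,-1.2,-2.3],[0,0,-1],0.25],[[-1.5,-1.2,-2.3],[0,0,-1],0.25],[[-1.5,-1.2,-2.3],[0,0,-1],0.25],[[-1.5,-1.2,-2.3],[0,0,-1],0.25],[[-1.6,-1.1,-2.3],[0,0,-1],0.25],[[0,0,0],[0,0,0],0.25],[[0,0,0],[0,0,0],0.25]]}}

```text
clock: 5.08
ee_pos: [0.45, -0.2685, 0.1147]
orientation: [3.141, -0.001, 0.142]
force: [0.8, 0.4, -0.3]
opening: 0.0643
gripper_force: 0.0
```

```bash
python3 - <<'E'
from h import *
im,W,o=wrist(); print(o['clock'],o['ee_pos'],o['orientation'])
S=W.reshape(-1,3);S=S[(abs(S[:,0]-.448)<.05)&(abs(S[:,1]+.267)<.04)&(S[:,2]<.07)]
q=S[S[:,2]>.035]; r=cv2.minAreaRect(q[:,:2].astype(np.float32)); print(len(q),r,q[:,2].max())
t=S[(S[:,2]>.055)]; print(np.polyfit(t[:,0]-.448,t[:,1],1)) 
E
```

```text
5.075 [ 0.44995844 -0.26845491  0.11471106] [ 3.14056217e+00 -1.43309966e-03  1.42270779e-01]
4441 ((0.447918176651001, -0.2687828838825226), (0.0564490482211113, 0.049147702753543854), 8.264447212219238) 0.06042419702107901
[ 0.10625909 -0.26875736]
```

Request:
{"method": "apply_moves", "body": {"plan": [[[-0.2,0,-2.5],[0,0,0],0.25],[[0,0,-2.5],[0,0,0],0.25],[[0,0,-2.5],[0,0,0],0.25],[[0,0,-1.5],[0,0,0],0.25],[[0,0,-1],[0,0,0],0.25],[[0,0,0],[0,0,0],0.25],[[0,0,0],[0,0,0],1],[[0,0,0],[0,0,0],1],[[0,0,0],[0,0,0],1],[[0,0,0],[0,0,0],1],[[0,0,0],[0,0,0],1]]}}

```text
clock: 6.5
ee_pos: [0.4481, -0.268, 0.0153]
orientation: [-3.141, -0.001, 0.14]
force: [-1.3, 3.6, 5.5]
opening: 0.045
gripper_force: 59.1
```

Request:
{"method": "apply_moves", "body": {"plan": [[[0,0,0],[0,0,0],1],[[0,0,0.3],[0,0,0],1],[[0,0,0.7],[0,0,0],1],[[0,0,1],[0,0,0],1],[[0,0,0],[0,0,0],1],[[0,0,0],[0,0,0],1]]}}

```text
clock: 7.25
ee_pos: [0.4473, -0.2682, 0.0336]
orientation: [3.142, -0.0, 0.14]
force: [0.5, -0.8, -2.8]
opening: 0.0448
gripper_force: 59.4
```

```bash
python3 - <<'E'
from h import *
im,W,o=wrist(); print(o['clock'],o['ee_pos'],o['opening'],o['force'],o['ft_torque'])
c=cv2.resize(im[180:400,180:460],None,fx=2.7,fy=2.7,interpolation=cv2.INTER_CUBIC); cv2.imwrite('pics/w3.png',c[...,::-1])
for v in range(180,330,8): print(v,np.round(W[v,320],3))
E
```

```text
7.25 [ 0.44731445 -0.26821922  0.03358537] 0.04484340719432169 [ 0.46998693 -0.7889178  -2.82245927] [0.02701596 0.01067584 0.02415222]
180 [ 0.476 -0.265  0.008]
188 [ 0.471 -0.266  0.009]
196 [ 0.474 -0.266  0.032]
204 [ 0.471 -0.266  0.037]
212 [ 0.468 -0.266  0.04 ]
220 [ 0.464 -0.267  0.043]
228 [ 0.475 -0.265  0.077]
236 [ 0.471 -0.266  0.076]
244 [ 0.468 -0.266  0.077]
252 [ 0.465 -0.267  0.077]
260 [ 0.461 -0.267  0.077]
268 [ 0.456 -0.268  0.076]
276 [ 0.453 -0.268  0.078]
284 [ 0.449 -0.269  0.077]
292 [ 0.446 -0.27   0.078]
300 [ 0.44  -0.27   0.076]
308 [ 0.437 -0.271  0.077]
316 [ 0.432 -0.271  0.076]
324 [ 0.429 -0.272  0.077]
```

View pics/w3.png

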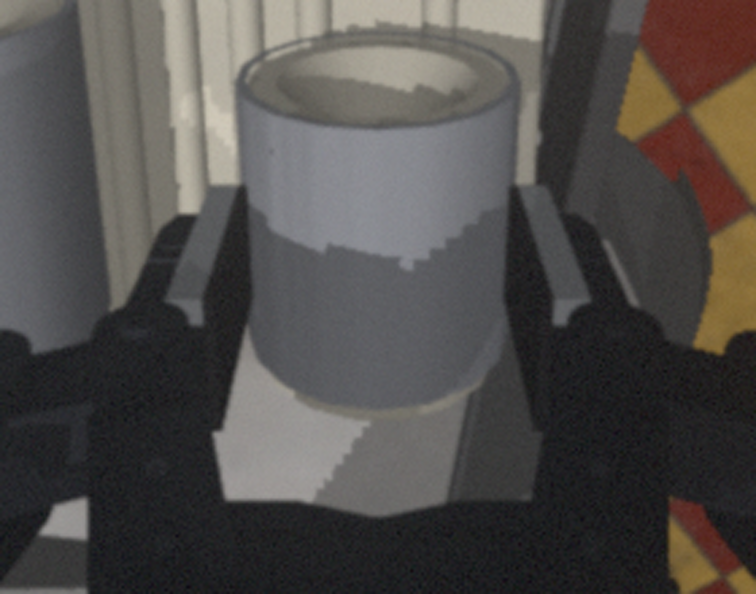

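The funnel mouth shows at the far end, crop (380,80), and the ring is held centred (top 19 mm higher after an 18 mm lift). Carrying it over the cradle.

Request:
{"method": "apply_moves", "body": {"plan": [[[0,0,3],[0,0,0],1],[[0,0,5],[0,0,0],1],[[0,0,5],[0,0,0],1],[[0,0,3.6],[0,0,0],1],[[1.5,1,0],[0,0,0.9],1],[[1.5,1,0],[0,0,0.9],1],[[1.5,1,0],[0,0,0.9],1],[[1.5,1,0],[0,0,0.9],1],[[1.5,1,0],[0,0,0.9],1],[[1.5,1,0],[0,0,0.9],1],[[1.5,1,0],[0,0,0.9],1],[[1.6,1,0],[0,0,0.9],1],[[1.6,1,0],[0,0,0.9],1],[[1.6,1.1,0],[0,0,0.95],1],[[0,0,0],[0,0,0],1],[[0,0,0],[0,0,0],1]]}}

```text
clock: 9.3
ee_pos: [0.5998, -0.1673, 0.1988]
orientation: [-3.14, -0.0, 1.718]
force: [-0.1, -0.2, -2.7]
opening: 0.0446
gripper_force: 60.1
```

```bash
python3 - <<'E'
from h import *
im,W,o=wrist(); np.save('w4W.npy',W); print(o['clock'],o['ee_pos'],o['orientation'],o['opening'],o['force'])
for v in range(205,335,8): print(v,np.round(W[v,320],3))
S=W.reshape(-1,3);q=S[(S[:,2]>.23)&(S[:,2]<.26)&(abs(S[:,0]-.6)<.018)&(S[:,1]>-.2)&(S[:,1]<-.12)]
r=cv2.minAreaRect(q[:,:2].astype(np.float32));print(r)
# end plate visible?
q=S[(S[:,2]>.11)&(S[:,2]<.175)&(abs(S[:,0]-.606)<.03)&(S[:,1]<-.12)]; print(len(q), q.min(0) if len(q) else '',q.max(0) if len(q) else '')
E
```

```text
9.3 [ 0.59975273 -0.1672865   0.198828  ] [-3.14016880e+00 -3.68919576e-04  1.71754102e+00] 0.044630678849306 [-0.11581668 -0.18934427 -2.72589508]
205 [ 0.597 -0.145  0.203]
213 [ 0.597 -0.148  0.205]
221 [nan nan nan]
229 [ 0.596 -0.141  0.242]
237 [ 0.597 -0.145  0.242]
245 [ 0.597 -0.148  0.242]
253 [ 0.598 -0.152  0.242]
261 [ 0.598 -0.155  0.242]
269 [ 0.599 -0.16   0.242]
277 [ 0.599 -0.163  0.242]
285 [ 0.6   -0.167  0.242]
293 [ 0.601 -0.172  0.241]
301 [ 0.601 -0.175  0.243]
309 [ 0.602 -0.179  0.242]
317 [ 0.602 -0.184  0.242]
325 [ 0.603 -0.188  0.242]
333 [ 0.604 -0.194  0.24 ]
((0.6000057458877563, -0.1674880087375641), (0.03600671887397766, 0.06001555547118187), 0.18709784746170044)
2290 [ 0.57601687 -0.17021587  0.11000109] [ 0.61792682 -0.12000191  0.14970405]
```

Request:
{"method": "apply_moves", "body": {"plan": [[[0.1,0,-1.5],[0,0,0.03],1],[[0.05,0,-2],[0,0,0],1],[[0,0,-2],[0,0,0],1],[[0,0,-1.2],[0,0,0],1],[[0,0,-0.5],[0,0,0],1],[[0,0,-0.3],[0,0,0],1],[[0,0,-0.1],[0,0,0],1],[[0,0,0],[0,0,0],1],[[0,0,0],[0,0,0],1]]}}

```text
clock: 10.48
ee_pos: [0.6021, -0.1673, 0.1241]
orientation: [3.141, 0.0, 1.724]
force: [-0.2, -0.5, -2.0]
opening: 0.0443
gripper_force: 60.1
```

Request:
{"method": "apply_moves", "body": {"plan": [[[0,0,-0.1],[0,0,0],1],[[0,0,0],[0,0,0],1],[[0,0,-0.1],[0,0,0],1],[[0,0,0],[0,0,0],1],[[0,0,0],[0,0,0],1]]}}

```text
clock: 11.1
ee_pos: [0.602, -0.1672, 0.1218]
orientation: [3.141, 0.0, 1.725]
force: [-0.6, -0.4, -0.8]
opening: 0.0447
gripper_force: 60.6
```

Request:
{"method": "apply_moves", "body": {"plan": [[[0,0,-0.05],[0,0,0],1],[[0,0,0],[0,0,0],0.35],[[0,0,0],[0,0,0],0.3],[[0,0,0],[0,0,0],0.25],[[0,0,0],[0,0,0],0.25],[[0,0,0],[0,0,0],0.25],[[0,0,1],[0,0,0],0.25],[[0,0,3],[0,0,0],0.25],[[0,0,4],[0,0,0],0.25],[[0,0,4],[0,0,0],0.25],[[0,0,1],[0,0,0],0.25],[[0,0,0],[0,0,0],0.25],[[0,0,0],[0,0,0],0.25]]}}

```text
clock: 12.72
ee_pos: [0.6009, -0.1669, 0.2487]
orientation: [-3.138, -0.002, 1.724]
force: [0.2, -0.3, -0.5]
opening: 0.0643
gripper_force: 0.0
```

```bash
python3 - <<'E'
from h import *
im,W,o=wrist(); np.save('w5W.npy',W); cv2.imwrite('pics/w5.png',im[...,::-1]); print(o['clock'],o['ee_pos'],o['orientation'])
S=W.reshape(-1,3)
q=S[(S[:,2]>.145)&(S[:,2]<.175)&(abs(S[:,0]-.602)<.03)&(S[:,1]>-.197)&(S[:,1]<-.133)]
print(len(q),cv2.minAreaRect(q[:,:2].astype(np.float32)),np.percentile(q[:,2],[50,90,98]))
t=q[q[:,2]>.155];
from scipy.optimize import least_squares
def f(p): # axis: x=a+b*s , z=c+e*s
    s=q[:,1]+.167; return np.hypot((q[:,0]-p[0]-p[1]*s)*np.cos(np.arctan(p[1])),q[:,2]-p[2]-p[3]*s)-.025
r=least_squares(f,[.602,-.15,.139,0],loss='soft_l1',f_scale=.001);print(r.x)
e=S[(S[:,2]>.125)&(S[:,2]<.172)&(abs(S[:,0]-.606)<.03)&(S[:,1]<-.193)&(S[:,1]>-.215)];print(len(e),cv2.minAreaRect(e[:,:2].astype(np.float32)) if len(e) else '')
k=S[(S[:,2]>.08)&(S[:,2]<.11)&(abs(S[:,0]-.486)<.02)&(abs(S[:,1]+.034)<.02)];print(len(k),cv2.minAreaRect(k[:,:2].astype(np.float32)) if len(k) else '')
im,d=cap('top');W=world('top',d)
S=W[215:232,303:322].reshape(-1,3);k=S[(S[:,2]>.085)&(S[:,2]<.11)];print('top knob',cv2.minAreaRect(k[:,:2].astype(np.float32)))
E
```

```text
12.725 [ 0.6009193  -0.16685004  0.24867173] [-3.13847997e+00 -1.73032966e-03  1.72448451e+00]
3691 ((0.6015163064002991, -0.1702110767364502), (0.04864456132054329, 0.059894636273384094), 8.852845191955566) [0.16151052 0.16442386 0.16527046]
[ 0.60089129 -0.1500874   0.13936488  0.00840326]
677 ((0.6049806475639343, -0.1992429941892624), (0.04762713238596916, 0.012481000274419785), 0.028014428913593292)
541 ((0.48615291714668274, -0.03755303844809532), (0.02164052054286003, 0.016322098672389984), 12.666155815124512)
top knob ((0.0, 0.0), (0.0, 0.0), 0.0)
```

View pics/w5.png

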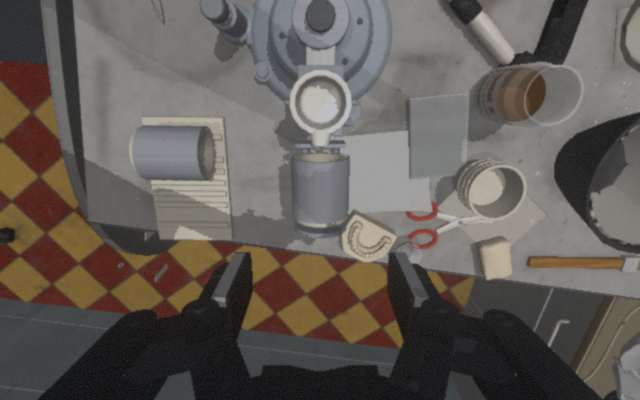

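The ring sits in the cradle at (320,190), between the inner plate and end plate. Checking its end gaps before moving to the pin.

```bash
python3 - <<'E'
from h import *
W=np.load('w5W.npy')
for v in range(136,242,3): print(v,np.round(W[v,321],4))
E
```

```text
136 [ 0.5949 -0.1231  0.1484]
139 [ 0.5953 -0.1255  0.1482]
142 [ 0.5957 -0.128   0.1476]
145 [ 0.5961 -0.1306  0.1462]
148 [ 0.5974 -0.1391  0.1105]
151 [ 0.5977 -0.1409  0.1157]
154 [ 0.5979 -0.1424  0.1224]
157 [ 0.5983 -0.1447  0.1243]
160 [ 0.5986 -0.147   0.1262]
163 [ 0.5977 -0.1415  0.1644]
166 [ 0.5981 -0.1435  0.1656]
169 [ 0.5985 -0.1462  0.164 ]
172 [ 0.5988 -0.1484  0.165 ]
175 [ 0.5992 -0.151   0.1641]
178 [ 0.5996 -0.1535  0.1636]
181 [ 0.6    -0.1557  0.1645]
184 [ 0.6003 -0.158   0.1649]
187 [ 0.6007 -0.1603  0.1652]
190 [ 0.6011 -0.1629  0.1648]
193 [ 0.6015 -0.1654  0.1647]
196 [ 0.6019 -0.1681  0.1642]
199 [ 0.6022 -0.1702  0.1653]
202 [ 0.6027 -0.173   0.1646]
205 [ 0.6031 -0.1758  0.1637]
208 [ 0.6035 -0.1782  0.164 ]
211 [ 0.6038 -0.1806  0.1647]
214 [ 0.6043 -0.1833  0.1642]
217 [ 0.6046 -0.1853  0.1657]
220 [ 0.6051 -0.1885  0.1643]
223 [ 0.6055 -0.1911  0.1644]
226 [ 0.6061 -0.1947  0.162 ]
229 [ 0.6066 -0.1981  0.1606]
232 [ 0.6066 -0.198   0.1668]
235 [ 0.6069 -0.2004  0.1674]
238 [ 6.197e-01 -2.813e-01  6.000e-04]
241 [ 6.205e-01 -2.860e-01  1.000e-04]
```

Request:
{"method": "apply_moves", "body": {"plan": [[[-1.4,1.6,0],[0,0,1],0.25],[[-1.4,1.6,0],[0,0,1],0.25],[[-1.4,1.6,0],[0,0,1],0.25],[[-1.4,1.6,0],[0,0,1],0.25],[[-1.4,1.7,0],[0,0,1],0.25],[[-1.5,1.7,0],[0,0,1],0.25],[[-1.5,1.7,0],[0,0,1.1],0.3],[[-1.5,1.7,-2],[0,0,1.1],0.4],[[0,0,-3],[0,0,0],0.45],[[0,0,-3],[0,0,0],0.45],[[0,0,0],[0,0,0],0.45],[[0,0,0],[0,0,0],0.45]]}}

```text
clock: 14.32
ee_pos: [0.4872, -0.0353, 0.1716]
orientation: [-3.142, 0.0, -3.137]
force: [-0.1, 0.3, 0.3]
opening: 0.0468
gripper_force: 0.0
```

```bash
python3 - <<'E'
from h import *
im,W,o=wrist(); np.save('w6W.npy',W); print(o['clock'],o['ee_pos'],o['orientation'],o['opening'])
S=W.reshape(-1,3)
from scipy.optimize import least_squares
for a,b in((.076,.092),(.0905,.097),(.058,.0615),(.0615,.072),(.03,.055)):
    k=S[(S[:,2]>a)&(S[:,2]<b)&(abs(S[:,0]-.486)<.022)&(abs(S[:,1]+.034)<.022)]
    c,s,_=cv2.minAreaRect(k[:,:2].astype(np.float32)); (cx,cy),R=cv2.minEnclosingCircle(k[:,:2].astype(np.float32)); print(a,b,len(k),c,s,'circ',cx,cy,R)
k=S[(S[:,2]>.11)&(S[:,2]<.2)&(abs(S[:,0]-.58)<.03)&(abs(S[:,1]+.033)<.03)]
if len(k): print('col',cv2.minAreaRect(k[:,:2].astype(np.float32)))
E
```

```text
14.325 [ 0.48718638 -0.03528763  0.17162735] [-3.14150516e+00  4.18233299e-04 -3.13658857e+00] 0.046780196294285786
0.076 0.092 202 (0.48443618416786194, -0.034809231758117676) (0.021365515887737274, 0.022131668403744698) circ 0.48466676473617554 -0.03476840630173683 0.011342495679855347
0.0905 0.097 560 (0.4849856495857239, -0.03453892469406128) (0.02103813923895359, 0.021087942644953728) circ 0.48479047417640686 -0.03490028157830238 0.011053611524403095
0.058 0.0615 236 (0.4803999364376068, -0.03517835587263107) (0.018117379397153854, 0.027273450046777725) circ 0.4848969280719757 -0.03462933748960495 0.01386247854679823
0.0615 0.072 51 (0.4791458249092102, -0.03180583938956261) (0.021426886320114136, 0.008000310510396957) circ 0.48049116134643555 -0.03196541592478752 0.011044046841561794
0.03 0.055 160 (0.4755774736404419, -0.03474070504307747) (0.008842391893267632, 0.02598794922232628) circ 0.4798661768436432 -0.034715309739112854 0.013094647787511349
col ((0.5791433453559875, -0.03431950509548187), (0.0574505478143692, 0.04833315312862396), 72.83799743652344)
```

Request:
{"method": "apply_moves", "body": {"plan": [[[-0.2,0.05,-2],[0,0,0.05],0.45],[[0,0,-3],[0,0,0],0.45],[[0,0,-3],[0,0,0],0.45],[[0,0,-1.5],[0,0,0],0.45],[[0,0,-1],[0,0,0],0.5],[[0,0,0],[0,0,0],0.6],[[0,0,0],[0,0,0],0.66],[[0,0,0],[0,0,0],0.66]]}}

```text
clock: 15.38
ee_pos: [0.4856, -0.0348, 0.0671]
orientation: [-3.141, 0.002, -3.128]
force: [-0.5, 0.1, -0.6]
opening: 0.029
gripper_force: 0.0
```

```bash
python3 - <<'E'
from h import *
im,W,o=wrist(); print(o['clock'],o['ee_pos'],o['orientation'],o['opening'],o['force'])
c=cv2.resize(im[180:400,200:440],None,fx=2.7,fy=2.7,interpolation=cv2.INTER_CUBIC); cv2.imwrite('pics/w7.png',c[...,::-1])
S=W.reshape(-1,3); k=S[(S[:,2]>.09)&(S[:,2]<.097)&(abs(S[:,0]-.485)<.012)&(abs(S[:,1]+.035)<.012)]; print(len(k),k.mean(0),cv2.minAreaRect(k[:,:2].astype(np.float32)))
E
```

```text
15.375 [ 0.48564538 -0.03484147  0.06708864] [-3.14119020e+00  1.91422948e-03 -3.12777361e+00] 0.029035475949289447 [-0.48353905  0.11425423 -0.55653702]
1413 [ 0.48357326 -0.03455786  0.09301716] ((0.48449617624282837, -0.03428814187645912), (0.021364515647292137, 0.021342787891626358), 74.484375)
```

View pics/w7.png

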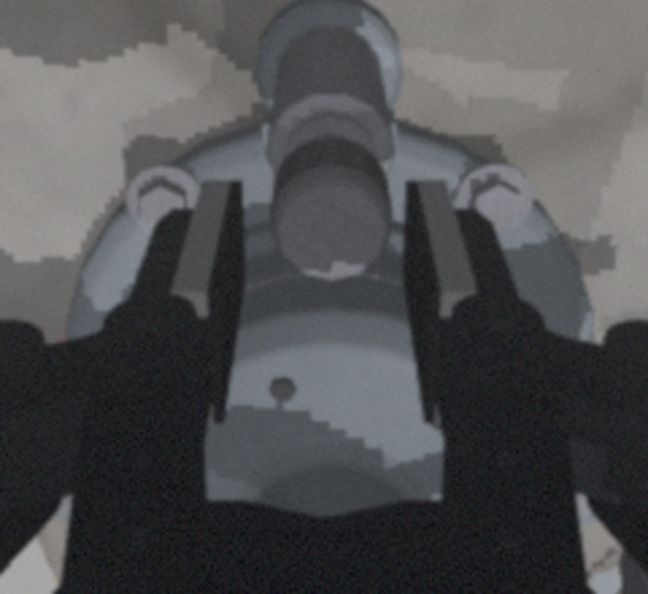

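The knob at crop (330,215) lies about 1 mm right (+y) of the finger centre at 324. I'll nudge across, then close.

Request:
{"method": "apply_moves", "body": {"plan": [[[-0.08,0.07,0],[0,0,0],0.66],[[0,0,0],[0,0,0],0.7],[[0,0,0],[0,0,0],0.73],[[0,0,0],[0,0,0],0.75],[[0,0,0],[0,0,0],0.75]]}}

```text
clock: 16.05
ee_pos: [0.4841, -0.0339, 0.0661]
orientation: [3.141, 0.0, -3.128]
force: [-0.7, 0.4, 0.6]
opening: 0.0216
gripper_force: 4.2
```

Request:
{"method": "apply_moves", "body": {"plan": [[[0,0,0],[0,0,0],0.77],[[0,0,0],[0,0,0],0.77],[[0,0,0],[0,0,0],0.77]]}}

```text
clock: 16.42
ee_pos: [0.4842, -0.0339, 0.0662]
orientation: [3.141, 0.0, -3.128]
force: [-0.7, 0.9, 1.9]
opening: 0.0202
gripper_force: 21.4
```

Request:
{"method": "apply_moves", "body": {"plan": [[[0,0,0],[0,0,0],0.8],[[0,0,0],[0,0,0],0.8],[[0,0,0],[0,0,0],0.8]]}}

```text
clock: 16.8
ee_pos: [0.4842, -0.0339, 0.0663]
orientation: [3.141, 0.0, -3.128]
force: [-1.7, 2.6, 4.7]
opening: 0.0181
gripper_force: 52.2
```

Request:
{"method": "apply_moves", "body": {"plan": [[[0,0.03,0.1],[0,0,0],0.8],[[0,0,0.2],[0,0,0],0.8],[[0,0,0.2],[0,0,0],0.8],[[0,0,0],[0,0,0],0.8],[[0,0,0],[0,0,0],0.8]]}}

```text
clock: 17.42
ee_pos: [0.484, -0.0338, 0.071]
orientation: [-3.141, -0.0, -3.128]
force: [0.9, 0.5, -0.5]
opening: 0.0182
gripper_force: 51.8
```

Request:
{"method": "apply_moves", "body": {"plan": [[[0,0,0.3],[0,0,0],0.8],[[0,0,0.5],[0,0,0],0.8],[[0,0,0.5],[0,0,0],0.8],[[0,0,0.4],[0,0,0],0.8],[[0,0,0.3],[0,0,0],0.8],[[0,0,0.2],[0,0,0],0.8],[[0,0,0.1],[0,0,0],0.8],[[0,0,0],[0,0,0],0.8],[[0,0,0],[0,0,0],0.8]]}}

```text
clock: 18.55
ee_pos: [0.4841, -0.0337, 0.094]
orientation: [-3.142, 0.0, -3.128]
force: [-0.2, -0.8, -0.7]
opening: 0.0183
gripper_force: 51.8
```

```bash
python3 - <<'E'
from h import *
im,W,o=wrist(); print(o['clock'],o['ee_pos'],o['orientation'],o['opening'],o['force'],o['ft_torque'])
S=W.reshape(-1,3); k=S[(S[:,2]>.11)&(S[:,2]<.135)&(abs(S[:,0]-.484)<.01)&(abs(S[:,1]+.034)<.01)]; print('knob top',len(k),np.median(k,0),cv2.minAreaRect(k[:,:2].astype(np.float32)))
Q=np.load('w6W.npy').reshape(-1,3); k=Q[(Q[:,2]>.09)&(Q[:,2]<.1)&(abs(Q[:,0]-.484)<.01)&(abs(Q[:,1]+.034)<.01)]; print('before',np.median(k,0))
im,d=cap('side'); c=cv2.resize(im[180:290,250:400],None,fx=5,fy=5,interpolation=cv2.INTER_CUBIC); cv2.imwrite('pics/s8.png',c[...,::-1])
E
```

```text
18.55 [ 0.4840863  -0.03371375  0.09402444] [-3.14157224e+00  3.77618345e-05 -3.12784946e+00] 0.01831910896507598 [-0.23046139 -0.84668176 -0.68659634] [-0.07410851  0.00412094  0.03010168]
knob top 1734 [ 0.4817467  -0.03459508  0.12078993] ((0.48398518562316895, -0.034698307514190674), (0.019951896741986275, 0.018470779061317444), 0.2900852859020233)
before [ 0.48398922 -0.03445203  0.09320784]
```

View pics/s8.png

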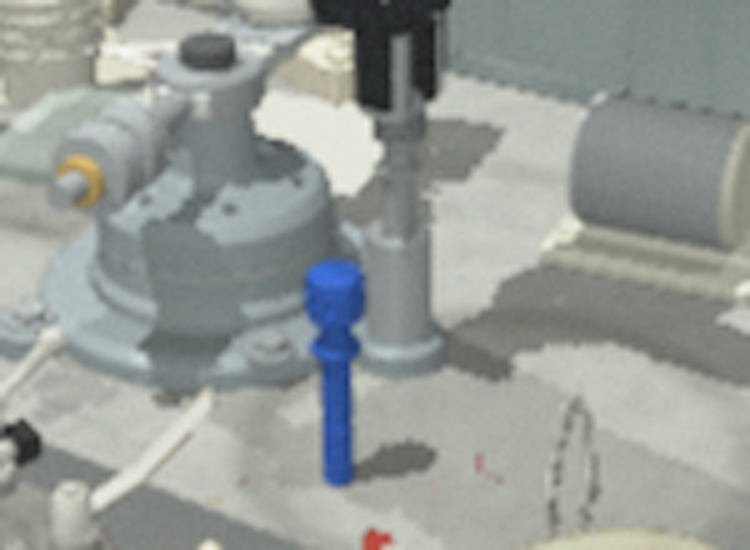

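The pin is drawn up about 27.7 mm: the rod shows between the boss top (395,240) and the shoulder (400,145). It needs about 2.3 mm more.

Request:
{"method": "apply_moves", "body": {"plan": [[[0,0,0.1],[0,0,0],0.8],[[0,0,0.1],[0,0,0],0.8],[[0,0,0],[0,0,0],0.8],[[0,0,0],[0,0,0],0.8],[[0,0,0],[0,0,0],0.8]]}}

```text
clock: 19.27
ee_pos: [0.4841, -0.0337, 0.0961]
orientation: [-3.142, 0.0, -3.128]
force: [0.3, -0.1, -1.5]
opening: 0.0183
gripper_force: 51.8
```

```bash
python3 - <<'E'
from h import *
im,W,o=wrist(); print(o['clock'],o['ee_pos'],o['force'],o['gripper_force'])
S=W.reshape(-1,3); k=S[(S[:,2]>.115)&(S[:,2]<.135)&(abs(S[:,0]-.484)<.01)&(abs(S[:,1]+.034)<.01)]; lift=np.median(k[:,2])-.0932; print(lift)
im,d=cap('top'); W=world('top',d)[145:190,350:395].reshape(-1,3); q=W[(W[:,2]>.145)&(W[:,2]<.18)]; print('ring/plate top cam',len(q),np.nanmedian(q,0))
if abs(lift-.03)<.003 and o['gripper_force']>20: print(robot.hand_in())
E
```

```text
19.275 [ 0.48410976 -0.03369224  0.0960992 ] [ 0.33861299 -0.10523614 -1.54052821] 51.79474711418152
0.029705469956854136
ring/plate top cam 663 [ 0.59643847 -0.1694001   0.16068286]
the job is handed in; nothing more can be done
None
```

I handed the job in at about 19 s, with the small ring released on the cradle rails, mouth towards the crucible, and the stop pin held by its knob about 29.7 mm above its seat. No verdict came back.

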